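# Clamp a freshly glued note block with a one-hand ratchet clamp

### The job

The glued note block has to be held pressed in the desk clamp: lift the loose blue cover off the clamp's grip and stand it upright on the worktop beside the clamp. Then pump the orange trigger (squeeze it toward the black grip, let it spring back, squeeze again) until the jaw's rubber pad presses on the note block and its plunger is pushed about half way in (yellow half gone, green half still showing) - never nearly all the way, that crushes the block. Drive the jaw with the trigger only, do not touch the jaw, pad or block, leave the other things alone, and finish still holding the trigger squeezed.

Things in the scene. Friction and masses are not known exactly. Their poses are not given: they have to be found in the camera images.
- clamp: Grey desk clamp, fixed to the worktop, 330 x 90 mm, deck top 36 mm above the worktop. Origin on the worktop under the middle of the note block; x runs along the clamp from the jaw end (-140 mm) to the grip end (+190 mm), y across, z up. Steel anvil (fixed jaw) at x = 40 to 52 mm, top at z = 82 mm. Orange trigger and black grip post stand at its grip end, pinched from above along x.
- pinch (a point): Point in the clamp 98 mm above the worktop, x = 133 mm, y = 0 in the clamp frame: midway between the trigger's front face and the grip's back face when the trigger is fully squeezed (32 mm over both then, 52 mm with the trigger at rest). Fixed.
- trigger (a joint): Travel of the trigger along clamp +x toward the grip, 0 at rest to 0.020 m. A spring returns it (3.5 to 4.5 N). Squeezing hooks a pawl into a rack of 6 mm pitch (the first 0 to 6 mm may be idle) and moves the jaw along one to one; letting go leaves the jaw where it is. Takes about 12 N, about 16 N with the pad pressed.
- jaw (a joint): Travel of the moving jaw along clamp +x toward the note block, 0 to 0.060 m; starts at 0 to 0.014. It does not slide back by itself. Pad face (pad out) is at clamp x = -74 mm + this value, so it needs 24 to 38 mm of travel until the block is pinched against the anvil, plus the travel of the pad: two to four squeezes.
- pad (a joint): How far the sprung pad is pushed into the jaw: 0 fully out, 0.020 m fully in; 0.010 is half way. 1 N preload plus 0.25 N per mm.
- note_block: Coloured cube of sticky notes, 76 x 76 x 46 mm, loose on the clamp's bed, 2 to 4 mm short of the anvil; the pad pushes it against the anvil (then its near face is at clamp x = -36 mm). Origin: centre of its underside. Must stay on the bed, untouched by the robot.
- cover: Loose blue box cover, open below, 86 mm (x) x 60 mm (y) x 85 mm high, 3 mm walls, standing over trigger and grip on the clamp's deck, 0.09 to 0.16 kg. Origin: centre of its lower rim; z up. On top a white grip bar 14 mm thick along x, 44 mm long along y, 28 mm of height (84 to 112 mm above the rim). It must rise 80 mm to clear the grip.
- cover_bar (a point): Centre of the cover's white grip bar, 99 mm above the cover's rim.
- stapler: Black stapler 38 x 165 x 58 mm, bystander, far right.
- glue_stick: White and red glue stick, 25 mm thick, 92 mm tall, standing, bystander, left of the clamp.
- eraser: Blue and white eraser 23 x 58 x 13 mm, bystander, behind the clamp.
- grip_top (a point): Centre of the top of the black fixed grip post, at clamp x = 143 mm, 112 mm above the worktop. The post is 12 mm thick along x (137 to 149 mm) and 30 mm wide in y. One finger goes behind it, the other in front of the trigger.
- trigger_top (a point): Top centre of the orange upright trigger, 110 mm above the worktop, clamp x = 102 mm at rest; moves with it. The trigger is 10 mm thick along x (front face at 97 mm at rest), 30 mm wide in y; 45 mm are free between it and the anvil.
- jaw_face (a point): Centre of the inner face of the dark steel jaw block (30 x 60 x 46 mm) that rides on the bar at the end away from the grip; clamp x = -102 mm + jaw value. Not to be touched.
- pad_face (a point): Centre of the pressing face of the black rubber pad plate, 8 x 50 x 36 mm, on an 18 mm thick plunger of which 20 mm show when out: the half next to the pad green, the half next to the jaw yellow. Not to be touched.
There are look-alikes about, which are no part of the job. Leave any pink or red look-alike of the cover alone.

How it is judged:
By the outcome, as a careful person would: the job done as asked, in the order asked, and still so for the second after the job is handed in, while the arm keeps its last pose, push and grip.
It also fails if it takes over 51 s, if anything falls off the work surface, if the arm or the gripper's body presses on something with over 40 N, if the wrist force passes 120 N, or if a joint passes its speed limit or range.

### The arm

A 6-joint arm with a two-finger parallel gripper is mounted at the origin on a cart in front of the work surface, level with it; the furniture and walls round the work are solid. World frame = base frame: x ahead of the robot, y to its left, z up, the work surface at z = 0. Lengths are in m, angles in rad, forces in N, time in s.
With the tool pointing down it reaches from about 0.225 to 0.875 m from the base axis. Payload 3.4 kg.
Tool frame: the origin (TCP) lies at the very end of the fingers, on their centre line; the grasp point (between the pads) lies behind it (manip.grasp_offset is the z of the grasp point in the tool frame, in m); z points along the fingers, y is the line along which they close (so a half turn about z gives the same grasp; the last joint's range is limited). The gripper opens to 85 mm and grips with 20 to 120 N. Pads are 22 mm wide; open, the fingers measure 114 mm over their backs; the gripper's body (76 mm by 85 mm) begins 54 mm behind the grasp point. The pads swing forward as they close: fully open they stand 13 mm farther back than shut.
Start: joints at [1.038, 0.276, 1.505, -0, 1.361, -0.121], TCP at [0.23, 0.527, 0.231] pointing down, gripper open.
Joint ranges: [-2.89, 2.89], [-0.75, 2.08], [0.22, 2.7], [-1.18, 4.32], [0.11, 2.71], [-2.7, 2.7]. Speed limits (rad/s): [2.57, 2.57, 3.14, 3.14, 3.14, 3.14].

### API

Orientations are given as a unit quaternion [w, x, y, z].
In Python, from rig import manip gives the robot as it stands.
- The arm moves only by the shell command python3 -m pendant 'ROWS' [FORCE]. ROWS is JSON, a list of rows, each an object of numbers: "dx", "dy", "dz": the shift along the tool's x, y, z in m; "rx", "ry", "rz": the turn, a rotation vector about the tool's x, y, z in degrees; "hand": the finger opening in m, from 0 to 0.0854. In form: [{"dx": .., "dy": .., "dz": .., "rx": .., "ry": .., "rz": .., "hand": ..}, ...]. A call has 1 to 12 rows; each row shifts and turns the commanded pose from where the row before left it, along the tool's axes as they then stand; what a row does not reach is not made up. A row lasts 1/12 s, in which the tool goes at most 41.7 mm and 7.16 degrees, less where a joint would pass 70% of its speed; a pose out of reach is approached as far as the arm can. A call is refused whole if a number of a shift passes 0.0417 or a number of a turn 7.16, either way. A call with a gripper value outside its range is refused whole. The fingers move at their own pace and stop on an object; FORCE is the grip in N (left out, the last holds). Time passes only in rows, so rows that do not move let the fingers close. It gives the time, the measured TCP pose, the force, the opening and the grip force at its end, in the units of the state.
- manip.get_state(): the state, without advancing time (a new reading comes with each control period).
- manip.get_image(name): name is "scene" or "top" or "wrist"; returns a dict with "frame" (480x640x3 uint8, red, green, blue), "fx", "fy", "cx", "cy" (pixels), "position" and "attitude" of the camera in the world; the wrist camera has in their place "mount" (4x4, takes a point from camera to tool coordinates, whose origin is the TCP and whose axes are the flange's). Camera axes: x right, y up, looking along -z (the intrinsics and any distortion apply to the point x, -y, -z); pixel columns grow to the right and rows downward; lengths in m; the calibration is good to about 2 mm. A picture is of the moment at which its call begins: read the wrist's pose just before it. There is no depth.
- manip.sign_off(): hands the job in; it is judged then, once.
The state is a dict: "clock": time; "qpos": joint angles; "qd": joint speeds; "effort": joint torques, N m; "position": TCP position; "ee_rot": TCP orientation; "contact_force": force on the tool from outside, world axes, zero at the start; "moment": the same for the moment, N m; "width": finger opening in m; "gripper_force": force on a finger pad.
Only numpy, scipy, OpenCV 4.12 (cv2) and the standard library are available. Lean on these libraries where they do the work, as an engineer would, in place of code of your own. Each camera call takes 0.05 s, during which the arm holds its last target. There are 200 camera calls.

## Working session

There is one attempt and no reset: what is moved stays moved. The work goes in short steps, Python scripts to look and compute and a shell command to move; the robot and the scene stay as the last step left them, time stands still between calls to the robot, and variables do not carry over. Pictures are saved under pics/ and viewed, at most 10 in all, crops included, and the job is handed in when it is done.

```bash
mkdir -p pics; ls; python3 - <<'E'
from rig import manip
import cv2,json
s=manip.get_state();print(s, manip.grasp_offset)
for n in("scene","top"):
    d=manip.get_image(n);cv2.imwrite(f"pics/{n}0.png",d["frame"][...,::-1])
    print(n,{k:v for k,v in d.items() if k!="frame"})
E
```

```text
pics
{'clock': 0.0, 'qpos': array([ 1.03796481e+00,  2.76604085e-01,  1.50614120e+00,  6.98695841e-06,
        1.36068913e+00, -1.20953760e-01]), 'qd': array([-0.00053824,  0.00146009,  0.0004302 ,  0.00064063, -0.00050673,
       -0.00013978]), 'effort': array([-4.04038537e-04, -4.16769755e+01, -2.45803607e+01, -1.41987284e-04,
        1.07012299e-02,  2.08104586e-05]), 'position': array([0.22989841, 0.52646472, 0.23043131]), 'ee_rot': array([-2.98931756e-04,  2.04486919e-01,  9.78868863e-01, -8.71019024e-04]), 'contact_force': array([ 0.28417978,  0.20627222, -0.79012825]), 'moment': array([ 0.02097076, -0.02988966,  0.00220708]), 'gripper_force': 0.0, 'width': 0.08539215688327868} -0.0187
scene {'fx': 609.4576625750275, 'fy': 609.4576625750275, 'cx': 316.4371298377435, 'cy': 244.83337459583686, 'position': array([-0.27194742, -1.03678019,  1.14223947]), 'attitude': array([ 0.85344615,  0.42069955, -0.12737907, -0.2800288 ])}
top {'fx': 459.53032043488565, 'fy': 459.53032043488565, 'cx': 325.4692904545016, 'cy': 237.71876242929713, 'position': array([0.33245722, 0.0513279 , 1.37971796]), 'attitude': array([-0.6975252 , -0.04872449,  0.03914381,  0.71382931])}
```

View pics/scene0.png

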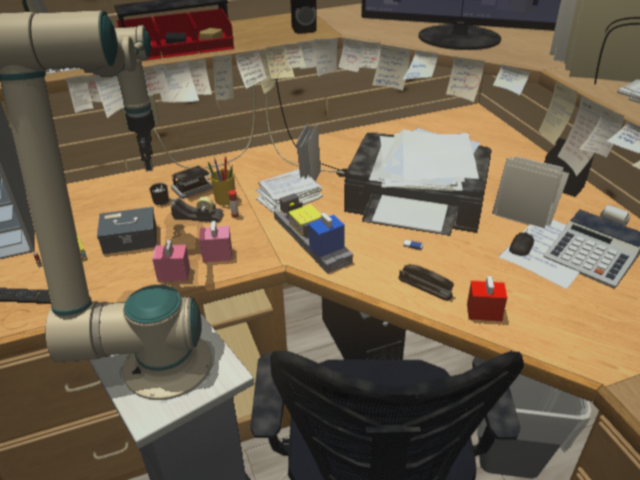

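View pics/top0.png

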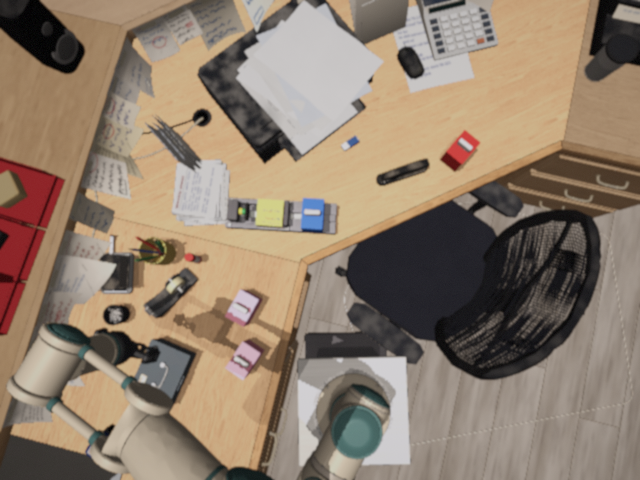

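Scene: the clamp is at about (275-352, 205-268) with the blue cover at (326,234). The red one (487,300) and pink ones (171,262), (215,243) are look-alikes. Top: clamp spans (228-337, 198-233), cover about (313,215). The clamp's +x points roughly to world -y.

```bash
python3 - <<'E'
import cv2,numpy as np
t=cv2.imread("pics/top0.png")[190:242,222:347];s=cv2.imread("pics/scene0.png")[190:274,262:362]
t=cv2.resize(t,None,fx=5,fy=5,interpolation=cv2.INTER_CUBIC);s=cv2.resize(s,None,fx=4,fy=4,interpolation=cv2.INTER_CUBIC)
o=np.zeros((596,625,3),np.uint8);o[:260]=t;o[260:,:400]=s;cv2.imwrite("pics/crop0.png",o)
E
```

```text
(no output)
```

View pics/crop0.png

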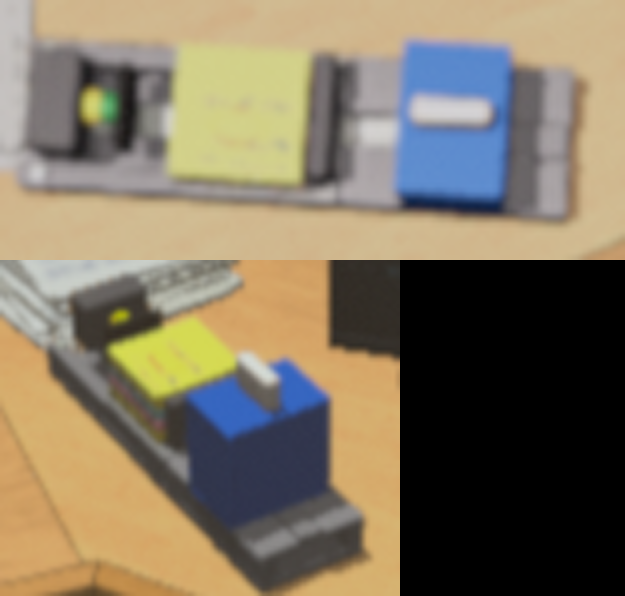

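The crop shows the cover turned 90° to the clamp: its long side lies across the clamp and the white bar runs along clamp x, at crop (408-492, 95-125). Cover top corners in the top view are (405,42), (512,46), (503,203), (398,193). In the scene part they are (288,360), (328,400), (232,437), (187,400). The yellow/green plunger is at (100,105).

```bash
cat > h.py <<'E'
import numpy as np
from scipy.spatial.transform import Rotation as R
q=lambda a:R.from_quat(np.r_[a[1:],a[0]])
C={'top':(459.5303,325.469,237.719,np.array([0.33245722,0.0513279,1.37971796]),q([-0.6975252,-0.04872449,0.03914381,0.71382931])),
'scene':(609.4577,316.437,244.833,np.array([-0.27194742,-1.03678019,1.14223947]),q([0.85344615,0.42069955,-0.12737907,-0.2800288]))}
def ray(c,u,v):
    f,cx,cy,p,r=C[c]; return p,r.apply([(u-cx)/f,-(v-cy)/f,-1])
def onz(c,u,v,z):
    p,d=ray(c,u,v);return p+d*(z-p[2])/d[2]
def tri(uv1,uv2):
    A=[];b=[]
    for c,uv in(('top',uv1),('scene',uv2)):
        p,d=ray(c,*uv);d=d/np.linalg.norm(d);M=np.eye(3)-np.outer(d,d);A.append(M);b.append(M@p)
    x,r,*_=np.linalg.lstsq(np.vstack(A),np.hstack(b),rcond=None);return x,np.sqrt(r)
T=lambda x,y:((x+.5)/5-.5+222,(y+.5)/5-.5+190)
S=lambda x,y:((x+.5)/4-.5+262,(y-260+.5)/4-.5+190)
E
python3 - <<'E'
from h import *
np.set_printoptions(precision=4,suppress=True)
cs=[]
for a,b in [((405,42),(288,360)),((512,46),(328,400)),((503,203),(232,437)),((398,193),(187,400))]:
    x,r=tri(T(*a),S(*b));cs.append(x);print(x,r)
print('cover mean',np.mean(cs,0))
print('bar',tri(T(450,110),S(259,367)), onz('top',*T(450,110),.148))
print('deck z.036:',[onz('top',*T(*p),.036) for p in((20,185),(575,70),(570,215))])
print('block z', [onz('top',*T(*p),.08) for p in((175,45),(312,50),(303,185),(168,178))])
print('jaw',onz('top',*T(80,105),.06),onz('top',*T(135,105),.06))
E
```

```text
[0.605  0.1272 0.1202] [0.0025]
[0.599  0.0686 0.1212] [0.0007]
[0.5137 0.0736 0.1232] [0.0046]
[0.5195 0.1329 0.1187] [0.0016]
cover mean [0.5593 0.1006 0.1208]
bar (array([0.5605, 0.1018, 0.1473]), array([0.002])) [0.5591 0.1025 0.148 ]
deck z.036: [array([0.541 , 0.3631, 0.036 ]), array([0.602 , 0.0323, 0.036 ]), array([0.5151, 0.0375, 0.036 ])]
block z [array([0.6137, 0.2635, 0.08  ]), array([0.6088, 0.1843, 0.08  ]), array([0.5302, 0.1903, 0.08  ]), array([0.5361, 0.2678, 0.08  ])]
jaw [0.5837 0.3226 0.06  ] [0.5829 0.2903 0.06  ]
```

Triangulation puts the cover's top face at z = 0.121 and the bar top at 0.147. The bar centre is near (0.560, 0.1015), and clamp x points at about -95°. I'll turn the fingers to close across the bar and move over it.

```bash
python3 -m pendant '[{"rz":7.1},{"rz":7.1},{"rz":7.1},{"rz":7.1},{"rz":7.1},{"rz":7.1},{"rz":7.1},{"rz":7.1},{"rz":7.1},{"rz":7.1},{"dx":-0.025,"dy":0.023},{"dx":-0.025,"dy":0.023}]'
python3 -m pendant '[{"dx":-0.025,"dy":0.023},{"dx":-0.025,"dy":0.023},{"dx":-0.025,"dy":0.023},{"dx":-0.025,"dy":0.023},{"dx":-0.025,"dy":0.023},{"dx":-0.025,"dy":0.023},{"dx":-0.025,"dy":0.023},{"dx":-0.025,"dy":0.023},{"dx":-0.025,"dy":0.023},{"dx":-0.025,"dy":0.023},{"dx":-0.025,"dy":0.023},{"dx":-0.025,"dy":0.023}]'
python3 - <<'E'
from rig import manip
import cv2,numpy as np
s=manip.get_state();print(s['position'],s['ee_rot'],s['qpos'])
d=manip.get_image('wrist');cv2.imwrite("pics/w1.png",d["frame"][...,::-1]);print({k:v for k,v in d.items() if k!="frame"})
E
```

```text
[0.22990787 0.52655162 0.23051573] [-2.72798915e-04  2.04439869e-01  9.78878787e-01 -7.65672091e-04] [ 1.03801631e+00  2.76563909e-01  1.50598676e+00  2.55570801e-05
  1.36066742e+00 -1.21002319e-01]
{'fx': 348.5220573010228, 'fy': 348.5220573010228, 'cx': 328.3793056444829, 'cy': 237.1916133198183, 'mount': array([[-8.88112447e-05,  9.50731323e-01,  3.10016037e-01,
         7.78391991e-02],
       [ 9.99999930e-01,  1.96876131e-04, -3.17290251e-04,
         5.03034052e-05],
       [-3.62692538e-04,  3.10015987e-01, -9.50731275e-01,
        -1.42803590e-01],
       [ 0.00000000e+00,  0.00000000e+00,  0.00000000e+00,
         1.00000000e+00]])}invalid input
invalid input
```

View pics/w1.png

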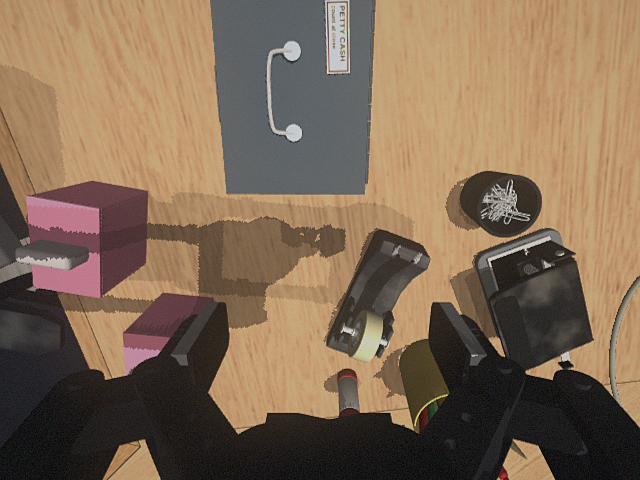

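The arm has not moved: the picture still shows the start view (cash box, pink look-alikes at the left). Both calls were refused as invalid, so I'll try one row with every key given.

```bash
python3 -m pendant '[{"dx":0,"dy":0,"dz":0,"rx":0,"ry":0,"rz":7.1,"hand":0.085}]'; python3 -m pendant '[{"rz":7.1}]'; python3 -m pendant '[{"dx":0.0,"dy":0.0,"dz":0.0,"rx":0.0,"ry":0.0,"rz":7.1,"hand":0.085}]' 40
```

```text
clock: 0.23
position: [0.23, 0.5267, 0.2308]
ee_rot: [-0.0, 0.266, 0.964, -0.0]
contact_force: [1.6, -0.9, -1.4]
width: 0.0849
gripper_force: 0.0
clock: 0.32
position: [0.23, 0.5267, 0.2309]
ee_rot: [-0.0, 0.327, 0.945, -0.0]
contact_force: [0.7, 0.2, 0.0]
width: 0.0847
gripper_force: 0.0invalid input
```

All seven keys are required. Two turns are done, so eight remain.

```bash
python3 -m pendant '[{"dx":0,"dy":0,"dz":0,"rx":0,"ry":0,"rz":7.1,"hand":0.085},{"dx":0,"dy":0,"dz":0,"rx":0,"ry":0,"rz":7.1,"hand":0.085},{"dx":0,"dy":0,"dz":0,"rx":0,"ry":0,"rz":7.1,"hand":0.085},{"dx":0,"dy":0,"dz":0,"rx":0,"ry":0,"rz":7.1,"hand":0.085},{"dx":0,"dy":0,"dz":0,"rx":0,"ry":0,"rz":7.1,"hand":0.085},{"dx":0,"dy":0,"dz":0,"rx":0,"ry":0,"rz":7.1,"hand":0.085},{"dx":0,"dy":0,"dz":0,"rx":0,"ry":0,"rz":7.1,"hand":0.085},{"dx":0,"dy":0,"dz":0,"rx":0,"ry":0,"rz":7.1,"hand":0.085},{"dx":-0.025,"dy":0.023,"dz":0,"rx":0,"ry":0,"rz":0,"hand":0.085},{"dx":-0.025,"dy":0.023,"dz":0,"rx":0,"ry":0,"rz":0,"hand":0.085}]'
python3 -m pendant '[{"dx":-0.025,"dy":0.023,"dz":0,"rx":0,"ry":0,"rz":0,"hand":0.085},{"dx":-0.025,"dy":0.023,"dz":0,"rx":0,"ry":0,"rz":0,"hand":0.085},{"dx":-0.025,"dy":0.023,"dz":0,"rx":0,"ry":0,"rz":0,"hand":0.085},{"dx":-0.025,"dy":0.023,"dz":0,"rx":0,"ry":0,"rz":0,"hand":0.085},{"dx":-0.025,"dy":0.023,"dz":0,"rx":0,"ry":0,"rz":0,"hand":0.085},{"dx":-0.025,"dy":0.023,"dz":0,"rx":0,"ry":0,"rz":0,"hand":0.085},{"dx":-0.025,"dy":0.023,"dz":0,"rx":0,"ry":0,"rz":0,"hand":0.085},{"dx":-0.025,"dy":0.023,"dz":0,"rx":0,"ry":0,"rz":0,"hand":0.085},{"dx":-0.025,"dy":0.023,"dz":0,"rx":0,"ry":0,"rz":0,"hand":0.085},{"dx":-0.025,"dy":0.023,"dz":0,"rx":0,"ry":0,"rz":0,"hand":0.085},{"dx":-0.025,"dy":0.023,"dz":0,"rx":0,"ry":0,"rz":0,"hand":0.085},{"dx":0,"dy":0,"dz":0,"rx":0,"ry":0,"rz":0,"hand":0.085}]'
python3 - <<'E'
from rig import manip
import cv2,numpy as np
s=manip.get_state();print(s['clock'],s['position'],s['ee_rot'],s['qpos'])
d=manip.get_image('wrist');cv2.imwrite("pics/w2.png",d["frame"][...,::-1])
E
```

```text
clock: 1.15
position: [0.2716, 0.4736, 0.2307]
ee_rot: [-0.0, 0.734, 0.679, -0.0]
contact_force: [0.5, 0.5, -0.4]
width: 0.0854
gripper_force: 0.0
clock: 2.15
position: [0.5061, 0.1743, 0.2309]
ee_rot: [0.002, 0.737, 0.676, -0.0]
contact_force: [0.2, 0.1, 1.0]
width: 0.085
gripper_force: 0.0
2.15 [0.50607961 0.17433735 0.23089976] [ 2.15012776e-03  7.36553969e-01  6.76375348e-01 -1.29775063e-04] [ 0.20435938  0.21548787  1.58967636 -0.00393422  1.33444771  0.29040813]
```

View pics/w2.png

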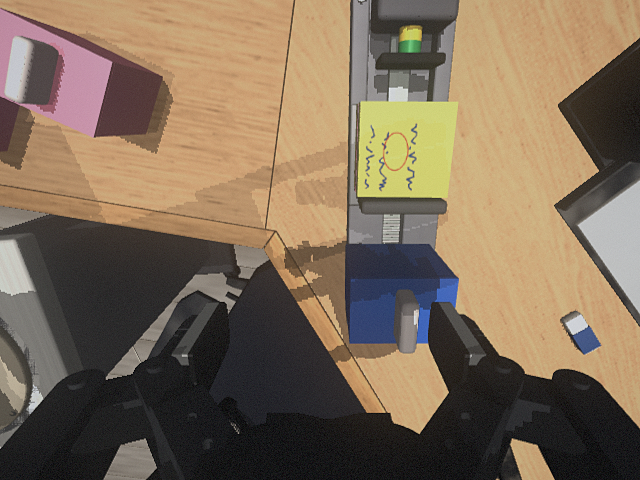

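The wrist view shows the clamp vertical in the image. The cover's top edge runs (349,279)-(458,279), the bar top is near (407,300-350), the block's top is (358-458, 102-200), and the deck's left edge runs (350,20)-(347,245).

```bash
cat >> h.py <<'E'
M=np.array([[-8.88112447e-05,9.50731323e-01,3.10016037e-01,7.78391991e-02],[9.99999930e-01,1.96876131e-04,-3.17290251e-04,5.03034052e-05],[-3.62692538e-04,3.10015987e-01,-9.50731275e-01,-1.42803590e-01],[0,0,0,1]])
def setw(pos,rot):
    r=q(rot); C['wrist']=(348.522,328.379,237.192,np.array(pos)+r.apply(M[:3,3]),r*R.from_matrix(M[:3,:3]))
E
python3 - <<'E'
from h import *
np.set_printoptions(precision=4,suppress=True)
setw([0.50607961,0.17433735,0.23089976],[2.15012776e-03,7.36553969e-01,6.76375348e-01,-1.29775063e-04])
W=lambda u,v,z:onz('wrist',u,v,z)
print('cover',W(349,279,.121),W(458,279,.121),W(349,343,.121))
print('bar',W(405,296,.148),W(407,349,.148))
print('deck',W(350,20,.036),W(347,245,.036))
print('block',W(358,102,.084),W(458,102,.084),W(357,198,.084))
r=q([2.15012776e-03,7.36553969e-01,6.76375348e-01,-1.29775063e-04]);print(r.as_matrix())
E
python3 - <<'E'
import cv2
i=cv2.imread('pics/w2.png')[235:375,330:480];cv2.imwrite('pics/w2c.png',cv2.resize(i,None,fx=4,fy=4,interpolation=cv2.INTER_CUBIC))
E
```

```text
cover [0.5195 0.1332 0.121 ] [0.6058 0.1256 0.121 ] [0.5155 0.0738 0.121 ]
bar [0.5581 0.129  0.148 ] [0.5589 0.0837 0.148 ]
deck [0.5387 0.3326 0.036 ] [0.5224 0.1314 0.036 ]
block [0.5375 0.2653 0.084 ] [0.6149 0.2587 0.084 ] [0.5322 0.1898 0.084 ]
[[ 0.085   0.9964  0.0027]
 [ 0.9964 -0.085  -0.0033]
 [-0.0031  0.003  -1.    ]]
```

View pics/w2c.png

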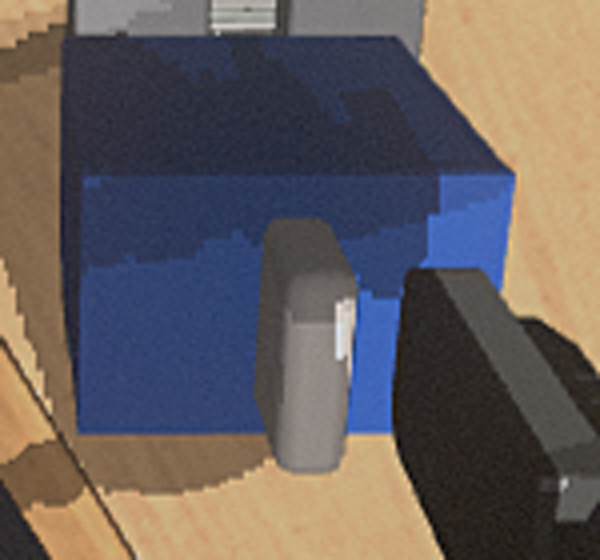

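The crop gives the cover's top corners as (80,175), (515,175), (78,433) and the bar top's centre at u≈320. The wrist result agrees with the two-view one: centre (0.560, 0.1005), and the tool is already aligned. I'll move over it, descend and grip.

```bash
python3 -m pendant '[{"dx":-0.023,"dy":0.020,"dz":0,"rx":0,"ry":0,"rz":0,"hand":0.085},{"dx":-0.023,"dy":0.020,"dz":0,"rx":0,"ry":0,"rz":0,"hand":0.085},{"dx":-0.023,"dy":0.020,"dz":0,"rx":0,"ry":0,"rz":0,"hand":0.085},{"dx":0,"dy":0,"dz":0.026,"rx":0,"ry":0,"rz":0,"hand":0.085},{"dx":0,"dy":0,"dz":0.026,"rx":0,"ry":0,"rz":0,"hand":0.085},{"dx":0,"dy":0,"dz":0.026,"rx":0,"ry":0,"rz":0,"hand":0.085},{"dx":0,"dy":0,"dz":0.026,"rx":0,"ry":0,"rz":0,"hand":0.085},{"dx":0,"dy":0,"dz":0,"rx":0,"ry":0,"rz":0,"hand":0.085},{"dx":0,"dy":0,"dz":0,"rx":0,"ry":0,"rz":0,"hand":0.085}]' 40
python3 -m pendant '[{"dx":0,"dy":0,"dz":0,"rx":0,"ry":0,"rz":0,"hand":0},{"dx":0,"dy":0,"dz":0,"rx":0,"ry":0,"rz":0,"hand":0},{"dx":0,"dy":0,"dz":0,"rx":0,"ry":0,"rz":0,"hand":0},{"dx":0,"dy":0,"dz":0,"rx":0,"ry":0,"rz":0,"hand":0},{"dx":0,"dy":0,"dz":0,"rx":0,"ry":0,"rz":0,"hand":0},{"dx":0,"dy":0,"dz":0,"rx":0,"ry":0,"rz":0,"hand":0},{"dx":0,"dy":0,"dz":0,"rx":0,"ry":0,"rz":0,"hand":0},{"dx":0,"dy":0,"dz":0,"rx":0,"ry":0,"rz":0,"hand":0}]' 40
```

```text
clock: 2.95
position: [0.5549, 0.1063, 0.1263]
ee_rot: [-0.001, 0.735, 0.679, -0.001]
contact_force: [0.5, -1.1, 0.3]
width: 0.0849
gripper_force: 0.0
clock: 3.62
position: [0.5564, 0.1055, 0.1273]
ee_rot: [-0.0, 0.735, 0.678, 0.0]
contact_force: [0.4, 0.1, 0.1]
width: 0.0132
gripper_force: 43.9
```

```bash
python3 -m pendant '[{"dx":0,"dy":0,"dz":-0.01,"rx":0,"ry":0,"rz":0,"hand":0},{"dx":0,"dy":0,"dz":-0.015,"rx":0,"ry":0,"rz":0,"hand":0},{"dx":0,"dy":0,"dz":-0.015,"rx":0,"ry":0,"rz":0,"hand":0},{"dx":0,"dy":0,"dz":-0.015,"rx":0,"ry":0,"rz":0,"hand":0},{"dx":0,"dy":0,"dz":-0.02,"rx":0,"ry":0,"rz":0,"hand":0},{"dx":0,"dy":0,"dz":-0.02,"rx":0,"ry":0,"rz":0,"hand":0},{"dx":0,"dy":0,"dz":-0.015,"rx":0,"ry":0,"rz":0,"hand":0},{"dx":0,"dy":0,"dz":0,"rx":0,"ry":0,"rz":0,"hand":0},{"dx":0,"dy":0,"dz":0,"rx":0,"ry":0,"rz":0,"hand":0}]' 40
python3 -m pendant '[{"dx":-0.002,"dy":0.012,"dz":0,"rx":0,"ry":0,"rz":0,"hand":0},{"dx":-0.004,"dy":0.024,"dz":0,"rx":0,"ry":0,"rz":0,"hand":0},{"dx":-0.004,"dy":0.025,"dz":0,"rx":0,"ry":0,"rz":0,"hand":0},{"dx":-0.004,"dy":0.025,"dz":0,"rx":0,"ry":0,"rz":0,"hand":0},{"dx":-0.004,"dy":0.024,"dz":0,"rx":0,"ry":0,"rz":0,"hand":0},{"dx":-0.002,"dy":0.012,"dz":0,"rx":0,"ry":0,"rz":0,"hand":0},{"dx":0,"dy":0,"dz":0,"rx":0,"ry":0,"rz":0,"hand":0},{"dx":0,"dy":0,"dz":0,"rx":0,"ry":0,"rz":0,"hand":0}]' 40
python3 - <<'E'
from rig import manip
import cv2,numpy as np
a=manip.get_image('top')['frame'][...,::-1][120:250,215:375];b=manip.get_image('scene')['frame'][...,::-1][150:280,262:422]
cv2.imwrite('pics/lift.png',cv2.resize(np.hstack([a,b]),(800,325),interpolation=cv2.INTER_CUBIC))
E
```

```text
clock: 4.37
position: [0.5567, 0.1054, 0.2382]
ee_rot: [0.001, 0.735, 0.678, 0.001]
contact_force: [-0.3, -1.0, -1.6]
width: 0.013
gripper_force: 43.8
clock: 5.03
position: [0.6764, 0.0753, 0.2348]
ee_rot: [-0.001, 0.735, 0.678, -0.001]
contact_force: [-0.9, 0.5, -1.9]
width: 0.013
gripper_force: 43.7
```

View pics/lift.png

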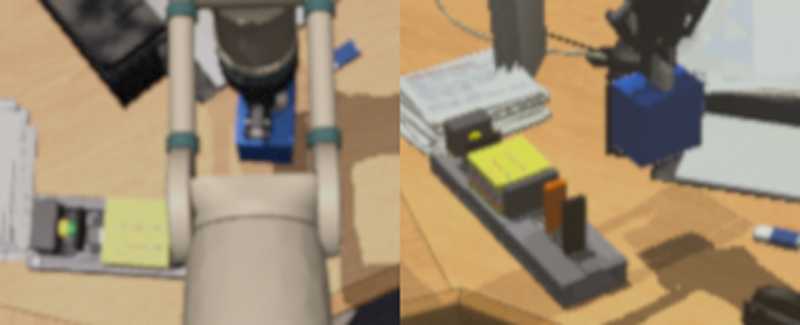

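The cover hangs clear at the right (scene crop (655,115)), and the orange trigger and black grip stand free on the clamp. Ground below is clear of the eraser at (775,235). Now I'll lower it.

```bash
python3 -m pendant '[{"dx":0,"dy":0,"dz":0.02,"rx":0,"ry":0,"rz":0,"hand":0},{"dx":0,"dy":0,"dz":0.025,"rx":0,"ry":0,"rz":0,"hand":0},{"dx":0,"dy":0,"dz":0.025,"rx":0,"ry":0,"rz":0,"hand":0},{"dx":0,"dy":0,"dz":0.025,"rx":0,"ry":0,"rz":0,"hand":0},{"dx":0,"dy":0,"dz":0.02,"rx":0,"ry":0,"rz":0,"hand":0},{"dx":0,"dy":0,"dz":0.015,"rx":0,"ry":0,"rz":0,"hand":0},{"dx":0,"dy":0,"dz":0.008,"rx":0,"ry":0,"rz":0,"hand":0},{"dx":0,"dy":0,"dz":0,"rx":0,"ry":0,"rz":0,"hand":0},{"dx":0,"dy":0,"dz":0,"rx":0,"ry":0,"rz":0,"hand":0}]' 40
python3 -m pendant '[{"dx":0,"dy":0,"dz":0.002,"rx":0,"ry":0,"rz":0,"hand":0},{"dx":0,"dy":0,"dz":0.002,"rx":0,"ry":0,"rz":0,"hand":0},{"dx":0,"dy":0,"dz":0.001,"rx":0,"ry":0,"rz":0,"hand":0},{"dx":0,"dy":0,"dz":0,"rx":0,"ry":0,"rz":0,"hand":0}]' 40
```

```text
clock: 5.88
position: [0.6762, 0.076, 0.0998]
ee_rot: [0.0, 0.735, 0.678, 0.0]
contact_force: [0.7, 0.0, 0.0]
width: 0.0134
gripper_force: 43.7
clock: 6.22
position: [0.6766, 0.0758, 0.0948]
ee_rot: [0.0, 0.735, 0.678, 0.0]
contact_force: [-0.1, 0.2, -2.3]
width: 0.0131
gripper_force: 43.7
```

```bash
python3 -m pendant '[{"dx":0,"dy":0,"dz":0.001,"rx":0,"ry":0,"rz":0,"hand":0},{"dx":0,"dy":0,"dz":0.001,"rx":0,"ry":0,"rz":0,"hand":0},{"dx":0,"dy":0,"dz":0.001,"rx":0,"ry":0,"rz":0,"hand":0},{"dx":0,"dy":0,"dz":0,"rx":0,"ry":0,"rz":0,"hand":0}]' 40
python3 -m pendant '[{"dx":0,"dy":0,"dz":0.001,"rx":0,"ry":0,"rz":0,"hand":0},{"dx":0,"dy":0,"dz":0,"rx":0,"ry":0,"rz":0,"hand":0}]' 40
```

```text
clock: 6.55
position: [0.6767, 0.0757, 0.0914]
ee_rot: [0.0, 0.735, 0.678, 0.0]
contact_force: [0.3, 0.1, -0.3]
width: 0.0132
gripper_force: 43.8
clock: 6.72
position: [0.6769, 0.0757, 0.0913]
ee_rot: [0.0, 0.735, 0.678, 0.0]
contact_force: [-0.0, -0.4, 3.7]
width: 0.0126
gripper_force: 44.2
```

The cover is on the worktop. I'll release it, rise, move back above the grip and turn 90° so the fingers close along clamp x.

```bash
python3 -m pendant '[{"dx":0,"dy":0,"dz":0,"rx":0,"ry":0,"rz":0,"hand":0.03},{"dx":0,"dy":0,"dz":0,"rx":0,"ry":0,"rz":0,"hand":0.05},{"dx":0,"dy":0,"dz":0,"rx":0,"ry":0,"rz":0,"hand":0.05},{"dx":0,"dy":0,"dz":-0.015,"rx":0,"ry":0,"rz":0,"hand":0.05},{"dx":0,"dy":0,"dz":-0.025,"rx":0,"ry":0,"rz":0,"hand":0.05},{"dx":0,"dy":0,"dz":-0.025,"rx":0,"ry":0,"rz":0,"hand":0.05},{"dx":0,"dy":0,"dz":-0.025,"rx":0,"ry":0,"rz":0,"hand":0.085},{"dx":0,"dy":0,"dz":-0.025,"rx":0,"ry":0,"rz":0,"hand":0.085},{"dx":0,"dy":0,"dz":-0.025,"rx":0,"ry":0,"rz":0,"hand":0.085},{"dx":0.001,"dy":-0.023,"dz":0,"rx":0,"ry":0,"rz":0,"hand":0.085},{"dx":0.001,"dy":-0.023,"dz":0,"rx":0,"ry":0,"rz":0,"hand":0.085},{"dx":0.001,"dy":-0.023,"dz":0,"rx":0,"ry":0,"rz":0,"hand":0.085}]' 40
python3 -m pendant '[{"dx":0.001,"dy":-0.023,"dz":0,"rx":0,"ry":0,"rz":0,"hand":0.085},{"dx":0.001,"dy":-0.023,"dz":0,"rx":0,"ry":0,"rz":0,"hand":0.085},{"dx":0,"dy":0,"dz":0,"rx":0,"ry":0,"rz":-7,"hand":0.085},{"dx":0,"dy":0,"dz":0,"rx":0,"ry":0,"rz":-7,"hand":0.085},{"dx":0,"dy":0,"dz":0,"rx":0,"ry":0,"rz":-7,"hand":0.085},{"dx":0,"dy":0,"dz":0,"rx":0,"ry":0,"rz":-7,"hand":0.085},{"dx":0,"dy":0,"dz":0,"rx":0,"ry":0,"rz":-7,"hand":0.085},{"dx":0,"dy":0,"dz":0,"rx":0,"ry":0,"rz":-7,"hand":0.085},{"dx":0,"dy":0,"dz":0,"rx":0,"ry":0,"rz":-7,"hand":0.085},{"dx":0,"dy":0,"dz":0,"rx":0,"ry":0,"rz":-7,"hand":0.085},{"dx":0,"dy":0,"dz":0,"rx":0,"ry":0,"rz":-7,"hand":0.085},{"dx":0,"dy":0,"dz":0,"rx":0,"ry":0,"rz":-7,"hand":0.085}]'
python3 -m pendant '[{"dx":0,"dy":0,"dz":0,"rx":0,"ry":0,"rz":-7,"hand":0.085},{"dx":0,"dy":0,"dz":0,"rx":0,"ry":0,"rz":-7,"hand":0.085},{"dx":0,"dy":0,"dz":0,"rx":0,"ry":0,"rz":-6,"hand":0.085},{"dx":0,"dy":0,"dz":0,"rx":0,"ry":0,"rz":0,"hand":0.085},{"dx":0,"dy":0,"dz":0,"rx":0,"ry":0,"rz":0,"hand":0.085}]'
python3 - <<'E'
from rig import manip
import cv2,numpy as np
s=manip.get_state();print(repr(s['position']),repr(s['ee_rot']),s['qpos'])
d=manip.get_image('wrist');cv2.imwrite("pics/w3.png",d["frame"][...,::-1])
E
```

```text
clock: 7.72
position: [0.6074, 0.0843, 0.2304]
ee_rot: [0.0, 0.735, 0.678, 0.0]
contact_force: [-0.9, 0.7, 0.4]
width: 0.0849
gripper_force: 0.0
clock: 8.72
position: [0.5621, 0.09, 0.23]
ee_rot: [-0.0, 0.21, 0.978, 0.0]
contact_force: [-0.1, 0.3, 0.2]
width: 0.0849
gripper_force: 0.0
clock: 9.13
position: [0.5621, 0.09, 0.2301]
ee_rot: [-0.0, 0.041, 0.999, 0.0]
contact_force: [-0.5, -0.4, -0.1]
width: 0.0848
gripper_force: 0.0
array([0.56210557, 0.08997447, 0.23008081]) array([-1.73738297e-04,  4.14224925e-02,  9.99141704e-01,  3.99668678e-05]) [ 3.64351275e-02  2.68134104e-01  1.51908817e+00  1.09262996e-04
  1.35471058e+00 -1.45151595e+00]
```

View pics/w3.png

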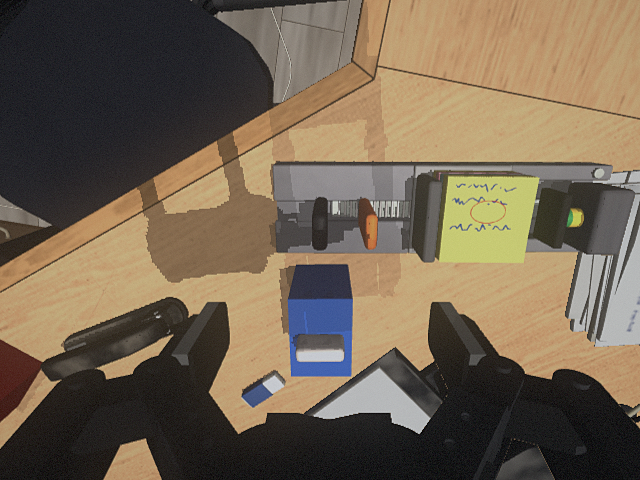

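The wrist view shows the cover standing upright at (321,320), clear of the clamp. The grip is at (320,223), the trigger at (369,223), the block at (440-538, 177-262), and the green/yellow plunger at (575,217) between the pad (555) and the jaw (600).

```bash
python3 - <<'E'
from h import *
import cv2
np.set_printoptions(precision=4,suppress=True)
setw([0.56210557,0.08997447,0.23008081],[-1.73738297e-04,4.14224925e-02,9.99141704e-01,3.99668678e-05])
W=lambda u,v,z:onz('wrist',u,v,z)
i=cv2.imread('pics/w3.png');h=cv2.cvtColor(i,cv2.COLOR_BGR2HSV)
m=cv2.inRange(h,(5,170,100),(16,255,255));m[:190]=0;m[255:]=0;m[:,:350]=0;m[:,390:]=0
ys,xs=np.where(m);print('trig',xs.min(),xs.max(),ys.min(),ys.max())
for y in range(198,250,6): print(y,xs[ys==y].min() if (ys==y).any() else 0,xs[ys==y].max() if (ys==y).any() else 0)
for y in (210,217,224): print(y,[tuple(map(int,p)) for p in h[y,560:592]])
print('grip',W(320,225,.112),'trig',W(371,230,.110))
print('deck edge',W(273,165,.036),W(610,165,.036),W(273,254,.036))
E
```

```text
trig 367 377 216 248
198 0 0
204 0 0
210 0 0
216 370 375
222 367 376
228 367 376
234 376 376
240 368 375
246 368 374
210 [(25, 56, 55), (21, 61, 54), (21, 66, 62), (28, 53, 58), (21, 40, 63), (18, 43, 60), (30, 46, 56), (18, 55, 60), (10, 51, 60), (57, 43, 59), (61, 112, 116), (30, 129, 138), (21, 159, 192), (22, 156, 181), (23, 151, 181), (22, 152, 183), (23, 153, 182), (23, 153, 142), (22, 144, 113), (22, 139, 119), (22, 142, 122), (22, 156, 121), (22, 101, 73), (60, 6, 43), (20, 33, 47), (24, 24, 53), (9, 34, 53), (21, 50, 51), (15, 31, 49), (21, 34, 52), (23, 20, 50), (12, 25, 52)]
217 [(35, 52, 59), (18, 57, 58), (25, 57, 58), (18, 49, 62), (27, 45, 62), (18, 42, 61), (19, 59, 61), (38, 66, 58), (63, 113, 142), (64, 128, 165), (65, 123, 162), (66, 131, 156), (62, 115, 160), (35, 137, 192), (28, 145, 199), (29, 141, 194), (29, 141, 194), (31, 139, 196), (31, 139, 197), (31, 142, 197), (31, 141, 197), (21, 151, 145), (23, 149, 156), (23, 156, 159), (18, 27, 47), (30, 27, 47), (25, 30, 51), (24, 29, 44), (4, 36, 50), (24, 59, 43), (17, 37, 48), (20, 33, 46)]
224 [(25, 49, 57), (28, 58, 57), (25, 43, 65), (20, 37, 62), (24, 44, 58), (3, 52, 59), (44, 71, 68), (64, 132, 143), (64, 128, 135), (66, 129, 132), (51, 119, 141), (30, 143, 185), (28, 149, 202), (29, 145, 192), (29, 143, 194), (28, 146, 196), (29, 144, 196), (29, 144, 198), (29, 145, 197), (21, 149, 128), (21, 149, 142), (22, 146, 129), (9, 34, 52), (20, 33, 47), (12, 24, 54), (30, 26, 50), (19, 42, 49), (15, 43, 48), (17, 36, 49), (20, 31, 50), (34, 35, 51), (26, 39, 52)]
grip [0.5588 0.0839 0.112 ] trig [0.5668 0.1234 0.11  ]
deck edge [0.5175 0.0409 0.036 ] [0.5441 0.3609 0.036 ] [0.6074 0.029  0.036 ]
```

Trigger and grip are 40 mm apart as expected, which puts the pinch point near (0.566, 0.0925). Yaw is aligned, so I'll go down over trigger and grip and do the first squeeze, which cannot reach the block.

```bash
python3 -m pendant '[{"dx":-0.0037,"dy":0.0028,"dz":0.02,"rx":0,"ry":0,"rz":0,"hand":0.0854},{"dx":0,"dy":0,"dz":0.025,"rx":0,"ry":0,"rz":0,"hand":0.0854},{"dx":0,"dy":0,"dz":0.025,"rx":0,"ry":0,"rz":0,"hand":0.0854},{"dx":0,"dy":0,"dz":0.02,"rx":0,"ry":0,"rz":0,"hand":0.0854},{"dx":0,"dy":0,"dz":0,"rx":0,"ry":0,"rz":0,"hand":0.0854},{"dx":0,"dy":0,"dz":0.02,"rx":0,"ry":0,"rz":0,"hand":0.0854},{"dx":0,"dy":0,"dz":0.02,"rx":0,"ry":0,"rz":0,"hand":0.0854},{"dx":0,"dy":0,"dz":0.02,"rx":0,"ry":0,"rz":0,"hand":0.0854},{"dx":0,"dy":0,"dz":0,"rx":0,"ry":0,"rz":0,"hand":0.0854},{"dx":0,"dy":0,"dz":0,"rx":0,"ry":0,"rz":0,"hand":0.0854}]' 40
python3 - <<'E'
from h import *
def triw(cams):
    A=[];b=[]
    for pose,uv in cams:
        setw(*pose);p,d=ray('wrist',*uv);d/=np.linalg.norm(d);m=np.eye(3)-np.outer(d,d);A.append(m);b.append(m@p)
    return np.linalg.lstsq(np.vstack(A),np.hstack(b),rcond=None)[:2]
import cv2
h=cv2.cvtColor(cv2.imread('pics/w2.png'),cv2.COLOR_BGR2HSV)
for c in (405,410,416): print(c,[(r,*map(int,h[r,c])) for r in range(22,68,2)])
P2=([0.50607961,0.17433735,0.23089976],[2.15012776e-03,7.36553969e-01,6.76375348e-01,-1.29775063e-04])
P3=([0.56210557,0.08997447,0.23008081],[-1.73738297e-04,4.14224925e-02,9.99141704e-01,3.99668678e-05])
x,r=triw([(P2,(410,40)),(P3,(572,217))]);print(x,r)
pin=np.array([.566,.0925]);a=np.array([-.083,-.9966]);print('clamp x of boundary',133+1000*(x[:2]-pin)@a)
E
```

```text
clock: 10.02
position: [0.5662, 0.0924, 0.0806]
ee_rot: [-0.0, 0.041, 0.999, -0.0]
contact_force: [0.7, 0.0, 0.0]
width: 0.0855
gripper_force: 0.0
405 [(22, 24, 25, 51), (24, 20, 17, 46), (26, 22, 139, 114), (28, 26, 142, 167), (30, 29, 143, 201), (32, 29, 146, 196), (34, 29, 140, 202), (36, 29, 142, 200), (38, 29, 142, 207), (40, 50, 126, 160), (42, 65, 127, 141), (44, 64, 120, 145), (46, 64, 121, 143), (48, 64, 119, 150), (50, 64, 124, 150), (52, 62, 100, 110), (54, 17, 38, 60), (56, 23, 36, 64), (58, 34, 27, 65), (60, 19, 31, 66), (62, 23, 56, 59), (64, 30, 44, 52), (66, 25, 57, 54)]
410 [(22, 20, 14, 53), (24, 23, 77, 56), (26, 23, 145, 176), (28, 23, 147, 161), (30, 32, 123, 210), (32, 31, 119, 201), (34, 32, 117, 205), (36, 31, 118, 206), (38, 29, 120, 206), (40, 62, 98, 203), (42, 65, 110, 199), (44, 65, 108, 199), (46, 65, 111, 197), (48, 65, 110, 199), (50, 65, 111, 197), (52, 63, 98, 133), (54, 12, 22, 58), (56, 23, 32, 64), (58, 23, 54, 61), (60, 18, 40, 64), (62, 30, 48, 53), (64, 30, 47, 54), (66, 20, 57, 54)]
416 [(22, 6, 25, 51), (24, 36, 27, 47), (26, 23, 151, 162), (28, 27, 143, 166), (30, 31, 142, 209), (32, 31, 142, 205), (34, 31, 144, 202), (36, 32, 144, 204), (38, 30, 144, 207), (40, 60, 114, 156), (42, 65, 125, 147), (44, 64, 126, 144), (46, 62, 120, 147), (48, 65, 123, 145), (50, 64, 127, 147), (52, 59, 99, 103), (54, 19, 31, 65), (56, 27, 39, 59), (58, 21, 40, 63), (60, 14, 42, 67), (62, 30, 27, 56), (64, 30, 58, 48), (66, 24, 70, 58)]
[0.58134037 0.30687016 0.07143895] [1.34110513e-07]
clamp x of boundary -81.91454768468643
```

Triangulating the plunger's colour boundary gives a jaw start of about 10 mm. First squeeze and release:

```bash
python3 -m pendant '[{"dx":0,"dy":0,"dz":0.001,"rx":0,"ry":0,"rz":0,"hand":0.06},{"dx":0,"dy":0,"dz":0,"rx":0,"ry":0,"rz":0,"hand":0.05},{"dx":0,"dy":0,"dz":0,"rx":0,"ry":0,"rz":0,"hand":0.04},{"dx":0,"dy":0,"dz":0,"rx":0,"ry":0,"rz":0,"hand":0.03},{"dx":0,"dy":0,"dz":0,"rx":0,"ry":0,"rz":0,"hand":0.03},{"dx":0,"dy":0,"dz":0,"rx":0,"ry":0,"rz":0,"hand":0.03},{"dx":0,"dy":0,"dz":0,"rx":0,"ry":0,"rz":0,"hand":0.03},{"dx":0,"dy":0,"dz":0,"rx":0,"ry":0,"rz":0,"hand":0.03},{"dx":0,"dy":0,"dz":0,"rx":0,"ry":0,"rz":0,"hand":0.03}]' 40
cat > look.py <<'E'
from rig import manip
import cv2,numpy as np,sys
from h import *
d=manip.get_image('top')['frame'][...,::-1];cv2.imwrite(f"pics/top_{sys.argv[1]}.png",d)
e=manip.get_image('scene')['frame'][...,::-1];cv2.imwrite(f"pics/scene_{sys.argv[1]}.png",e)
a=np.array([-.083,-.9966]);pin=np.array([.566,.0925])
h=cv2.cvtColor(d[195:230,228:255],cv2.COLOR_BGR2HSV).astype(int)
for n,(lo,hi) in {'green':(48,85),'yellow':(20,38)}.items():
    m=(h[...,0]>=lo)&(h[...,0]<=hi)&(h[...,1]>90)&(h[...,2]>90);ys,xs=np.where(m)
    if len(xs):
        X=[133+1000*(onz('top',228+c,195+ys.mean(),.071)[:2]-pin)@a for c in(xs.min()-.5,xs.mean(),xs.max()+.5)]
        print(n,len(xs),np.round(X,1))
E
python3 look.py s1
```

```text
clock: 10.77
position: [0.5683, 0.0921, 0.0834]
ee_rot: [0.003, 0.04, 0.999, -0.0]
contact_force: [-2.5, -0.5, 13.2]
width: 0.0308
gripper_force: 39.8
green 15 [-66.5 -62.1 -57.8]
yellow 32 [-81.  -73.7 -66.5]
```

The jaw advanced to about 25 mm, with the colour boundary at x = -66.5. Teeth sit 6 mm apart, so a short second stroke to about 9 mm followed by a nearly full third one ends close to 48 mm with the trigger pinched. I'll release, do the short stroke, release again and look.

```bash
python3 -m pendant '[{"dx":0,"dy":0,"dz":0,"rx":0,"ry":0,"rz":0,"hand":0.0854},{"dx":0,"dy":0,"dz":0,"rx":0,"ry":0,"rz":0,"hand":0.0854},{"dx":0,"dy":0,"dz":0,"rx":0,"ry":0,"rz":0,"hand":0.0854},{"dx":0,"dy":0,"dz":0,"rx":0,"ry":0,"rz":0,"hand":0.0854},{"dx":0,"dy":0,"dz":0,"rx":0,"ry":0,"rz":0,"hand":0.0854},{"dx":0,"dy":0,"dz":0,"rx":0,"ry":0,"rz":0,"hand":0.0854},{"dx":0,"dy":0,"dz":0,"rx":0,"ry":0,"rz":0,"hand":0.0854},{"dx":0,"dy":0,"dz":0,"rx":0,"ry":0,"rz":0,"hand":0.0854}]' 40
python3 look.py r1
python3 -m pendant '[{"dx":0,"dy":0,"dz":0,"rx":0,"ry":0,"rz":0,"hand":0.07},{"dx":0,"dy":0,"dz":0,"rx":0,"ry":0,"rz":0,"hand":0.06},{"dx":0,"dy":0,"dz":0,"rx":0,"ry":0,"rz":0,"hand":0.054},{"dx":0,"dy":0,"dz":0,"rx":0,"ry":0,"rz":0,"hand":0.054},{"dx":0,"dy":0,"dz":0,"rx":0,"ry":0,"rz":0,"hand":0.054},{"dx":0,"dy":0,"dz":0,"rx":0,"ry":0,"rz":0,"hand":0.054}]' 40
python3 look.py s2
python3 - <<'E'
import cv2,numpy as np
from h import *
a=np.array([-.083,-.9966]);pin=np.array([.566,.0925])
d=cv2.imread('pics/top0.png')
h=cv2.cvtColor(d[195:230,228:255],cv2.COLOR_BGR2HSV).astype(int)
for n,(lo,hi) in {'green':(48,85),'yellow':(20,38)}.items():
    m=(h[...,0]>=lo)&(h[...,0]<=hi)&(h[...,1]>90)&(h[...,2]>90);ys,xs=np.where(m)
    print(n,len(xs),[133+1000*(onz('top',228+c,195+ys.mean(),.071)[:2]-pin)@a for c in(xs.min()-.5,xs.mean(),xs.max()+.5)])
E
```

```text
clock: 11.53
position: [0.5661, 0.0924, 0.0791]
ee_rot: [-0.0, 0.04, 0.999, 0.0]
contact_force: [0.9, 0.4, 0.1]
width: 0.0854
gripper_force: 0.0
green 15 [-66.5 -62.1 -57.8]
yellow 29 [-81.  -74.3 -66.5]
clock: 12.13
position: [0.5671, 0.0962, 0.0807]
ee_rot: [0.001, 0.041, 0.999, 0.003]
contact_force: [-0.1, 9.9, 5.5]
width: 0.0542
gripper_force: 4.9
green 15 [-63.6 -59.2 -54.9]
yellow 31 [-78.1 -70.8 -63.6]
green 15 [np.float64(-83.88155600110738), np.float64(-77.7857227361821), np.float64(-72.27117580898516)]
yellow 31 [np.float64(-95.65629460810146), np.float64(-89.33293605014816), np.float64(-81.1373477934161)]
```

The arm gives about 4 mm under the one-sided push, so the stroke was only about 5 mm. I'll close a little further.

```bash
python3 -m pendant '[{"dx":0,"dy":0,"dz":0,"rx":0,"ry":0,"rz":0,"hand":0.05},{"dx":0,"dy":0,"dz":0,"rx":0,"ry":0,"rz":0,"hand":0.045},{"dx":0,"dy":0,"dz":0,"rx":0,"ry":0,"rz":0,"hand":0.045},{"dx":0,"dy":0,"dz":0,"rx":0,"ry":0,"rz":0,"hand":0.045},{"dx":0,"dy":0,"dz":0,"rx":0,"ry":0,"rz":0,"hand":0.045}]' 40
python3 look.py s2b
```

```text
clock: 12.65
position: [0.5675, 0.0967, 0.0812]
ee_rot: [0.002, 0.041, 0.999, 0.004]
contact_force: [-0.0, 10.8, 8.3]
width: 0.045
gripper_force: 5.5
green 13 [-60.7 -55.2 -49.1]
yellow 31 [-75.1 -67.  -60.6]
```

```bash
python3 -m pendant '[{"dx":0,"dy":0,"dz":0,"rx":0,"ry":0,"rz":0,"hand":0.0854},{"dx":0,"dy":0,"dz":0,"rx":0,"ry":0,"rz":0,"hand":0.0854},{"dx":0,"dy":0,"dz":0,"rx":0,"ry":0,"rz":0,"hand":0.0854},{"dx":0,"dy":0,"dz":0,"rx":0,"ry":0,"rz":0,"hand":0.0854},{"dx":0,"dy":0,"dz":0,"rx":0,"ry":0,"rz":0,"hand":0.0854},{"dx":0,"dy":0,"dz":0,"rx":0,"ry":0,"rz":0,"hand":0.0854}]' 40
python3 look.py r2
python3 -m pendant '[{"dx":0,"dy":0,"dz":0,"rx":0,"ry":0,"rz":0,"hand":0.07},{"dx":0,"dy":0,"dz":0,"rx":0,"ry":0,"rz":0,"hand":0.06},{"dx":0,"dy":0,"dz":0,"rx":0,"ry":0,"rz":0,"hand":0.05},{"dx":0,"dy":0,"dz":0,"rx":0,"ry":0,"rz":0,"hand":0.044},{"dx":0,"dy":0,"dz":0,"rx":0,"ry":0,"rz":0,"hand":0.038},{"dx":0,"dy":0,"dz":0,"rx":0,"ry":0,"rz":0,"hand":0.038},{"dx":0,"dy":0,"dz":0,"rx":0,"ry":0,"rz":0,"hand":0.038},{"dx":0,"dy":0,"dz":0,"rx":0,"ry":0,"rz":0,"hand":0.038}]' 40
python3 look.py s3
python3 - <<'E'
import cv2,numpy as np
L=[]
for n in('r2','s3'):
    a=cv2.imread(f'pics/top_{n}.png')[190:240,222:302];b=cv2.imread(f'pics/scene_{n}.png')[190:240,262:342]
    L.append(np.hstack([cv2.resize(x,(400,250),interpolation=cv2.INTER_CUBIC) for x in(a,b)]))
cv2.imwrite('pics/s3c.png',np.vstack(L))
E
```

```text
clock: 13.25
position: [0.566, 0.0921, 0.0791]
ee_rot: [-0.0, 0.04, 0.999, -0.0]
contact_force: [-0.1, 0.2, 0.8]
width: 0.085
gripper_force: 0.0
green 14 [-60.6 -55.4 -49. ]
yellow 31 [-75.1 -67.  -60.6]
clock: 14.02
position: [0.5675, 0.0955, 0.0816]
ee_rot: [0.002, 0.041, 0.999, 0.003]
contact_force: [-0.8, 8.5, 10.5]
width: 0.0385
gripper_force: 9.0
green 11 [-51.9 -48.9 -46.1]
yellow 21 [-63.6 -58.1 -52. ]
```

View pics/s3c.png

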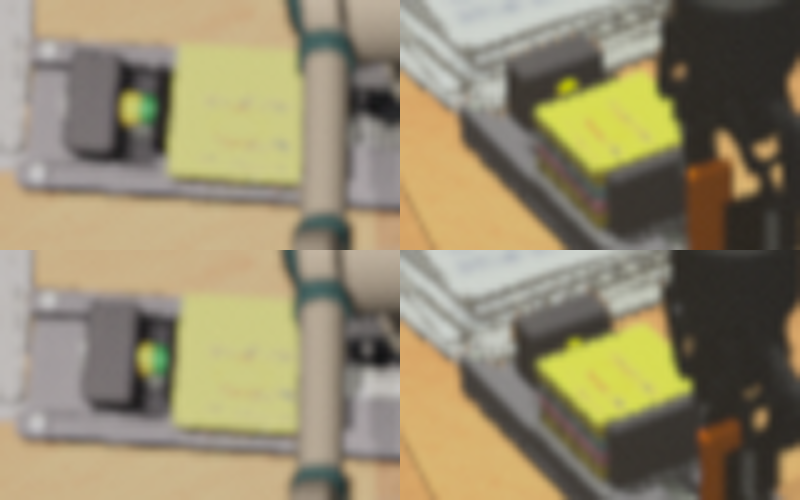

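The crop shows the jaw's edge moved from 118 to 136 (about 10 mm) and the pad now against the block, with the yellow part of the plunger starting to shrink. I'll squeeze a bit further and measure jaw and boundary shifts at sub-pixel level.

```bash
python3 -m pendant '[{"dx":0,"dy":0,"dz":0,"rx":0,"ry":0,"rz":0,"hand":0.036},{"dx":0,"dy":0,"dz":0,"rx":0,"ry":0,"rz":0,"hand":0.035},{"dx":0,"dy":0,"dz":0,"rx":0,"ry":0,"rz":0,"hand":0.035},{"dx":0,"dy":0,"dz":0,"rx":0,"ry":0,"rz":0,"hand":0.035},{"dx":0,"dy":0,"dz":0,"rx":0,"ry":0,"rz":0,"hand":0.035}]' 40
python3 look.py s4
cat > sub.py <<'E'
import cv2,numpy as np,sys
g=lambda n:cv2.imread(f'pics/{n}.png')
def up(i,y0,y1,x0,x1):return cv2.resize(i[y0:y1,x0:x1],None,fx=10,fy=10,interpolation=cv2.INTER_CUBIC)
t0=g('top0')
Tj=up(t0,198,222,226,239)           # jaw block patch incl. both edges
for n in sys.argv[1:]:
    i=g(n);s=up(i,194,226,222,262)
    r=cv2.matchTemplate(s,Tj,cv2.TM_CCOEFF_NORMED);_,sc,_,(x,y)=cv2.minMaxLoc(r)
    b=up(i,205,218,226,262).astype(float)[35:85]   # plunger rows
    rg=(b[...,2]-b[...,1]).mean(0); sat=(b[...,1]-b[...,0]).mean(0)
    on=np.where(sat[:260]>0.5*sat[:200].max())[0]
    # contiguous run from first
    k=np.where(np.diff(on)>3)[0];e=on[k[0]] if len(k) else on[-1];a=on[0]
    z=[c for c in range(a+3,e) if rg[c-1]>=-10>rg[c]]
    print(n,'jawshift px',(x-40)/10,round(sc,3),'yellow..green',a/10,[c/10 for c in z],e/10)
E
python3 sub.py top0 top_s1 top_r1 top_s2 top_s2b top_r2 top_s3 top_s4
```

```text
clock: 14.53
position: [0.5673, 0.0941, 0.0818]
ee_rot: [0.002, 0.041, 0.999, 0.002]
contact_force: [-2.1, 4.2, 12.9]
width: 0.0354
gripper_force: 11.8
green 12 [-51.9 -49.  -46.1]
yellow 11 [-60.5 -57.5 -54.7]
top0 jawshift px 0.0 0.998 yellow..green 12.1 [15.7] 18.6
top_s1 jawshift px 5.3 0.959 yellow..green 17.6 [21.1] 24.1
top_r1 jawshift px 5.2 0.957 yellow..green 17.5 [20.9] 24.0
top_s2 jawshift px 6.4 0.958 yellow..green 18.7 [22.1] 25.2
top_s2b jawshift px 7.7 0.958 yellow..green 19.5 [23.5] 25.9
top_r2 jawshift px 7.7 0.956 yellow..green 19.5 [23.5] 25.9
top_s3 jawshift px 11.2 0.956 yellow..green 0.0 [] 2.3
top_s4 jawshift px 12.2 0.959 yellow..green 0.0 [] 2.3
```

```bash
python3 - <<'E'
import cv2,numpy as np
for n in ('top0','top_r2','top_s3','top_s4'):
    b=cv2.imread(f'pics/{n}.png').astype(int)[209:213,234:258].mean(0)
    print(n,'R-G',(b[:,2]-b[:,1]).round().astype(int).tolist(),'\n   G-B',(b[:,1]-b[:,0]).round().astype(int).tolist())
E
```

```text
top0 R-G [6, 6, 6, 6, 5, 4, 2, -7, -37, -68, -65, -35, -3, 3, 2, 2, 3, 3, 4, 3, 3, 3, 2, 2] 
   G-B [-1, -2, -2, 17, 70, 92, 95, 87, 72, 62, 54, 33, 8, 1, 0, 1, 2, 2, 2, 2, 1, 8, 33, 60]
top_r2 R-G [5, 4, 6, 6, 6, 7, 7, 6, 6, 6, 7, 10, 8, 5, 1, -12, -41, -64, -56, -27, 0, 2, 2, 2] 
   G-B [1, 1, 0, -1, -1, -2, -1, -1, -1, -2, -1, 26, 72, 90, 91, 82, 68, 57, 47, 25, 6, 26, 56, 68]
top_s3 R-G [6, 6, 6, 5, 4, 4, 7, 7, 7, 6, 7, 6, 6, 6, 6, 6, 5, -3, -27, -59, -65, -40, -1, 3] 
   G-B [-2, -2, -2, 0, 1, 1, -1, -1, -1, -1, -2, -1, -1, -2, 5, 49, 81, 86, 76, 64, 55, 36, 25, 52]
top_s4 R-G [6, 6, 6, 6, 5, 3, 4, 6, 7, 6, 6, 7, 7, 6, 6, 7, 8, -4, -33, -61, -65, -40, -2, 3] 
   G-B [-2, -2, -1, -2, 0, 2, 1, -1, 0, -1, -1, -1, -1, -1, -2, 4, 40, 70, 71, 64, 55, 36, 25, 52]
```

Pad is about 6.5 mm in (yellow visibly 4.36 → 1.95 px, green unchanged). About 3.5 mm more is needed, so the width should be about 0.032.

```bash
python3 -m pendant '[{"dx":0,"dy":0,"dz":0,"rx":0,"ry":0,"rz":0,"hand":0.033},{"dx":0,"dy":0,"dz":0,"rx":0,"ry":0,"rz":0,"hand":0.0316},{"dx":0,"dy":0,"dz":0,"rx":0,"ry":0,"rz":0,"hand":0.0316},{"dx":0,"dy":0,"dz":0,"rx":0,"ry":0,"rz":0,"hand":0.0316},{"dx":0,"dy":0,"dz":0,"rx":0,"ry":0,"rz":0,"hand":0.0316},{"dx":0,"dy":0,"dz":0,"rx":0,"ry":0,"rz":0,"hand":0.0316}]' 40
python3 look.py s5; python3 sub.py top_s5|cut -c1-40
python3 - <<'E'
import cv2,numpy as np
b=cv2.imread('pics/top_s5.png').astype(int)[209:213,234:258].mean(0)
print('R-G',(b[:,2]-b[:,1]).round().astype(int).tolist(),'\n   G-B',(b[:,1]-b[:,0]).round().astype(int).tolist())
a=cv2.imread('pics/top_s5.png')[150:240,222:342];s=cv2.imread('pics/scene_s5.png')[180:270,262:382]
cv2.imwrite('pics/s5c.png',np.hstack([cv2.resize(x,(400,300),interpolation=cv2.INTER_CUBIC) for x in(a,s)]))
E
```

```text
clock: 15.13
position: [0.5672, 0.0925, 0.0821]
ee_rot: [0.002, 0.04, 0.999, 0.0]
contact_force: [-3.4, -1.1, 14.2]
width: 0.032
gripper_force: 15.1
green 18 [-54.8 -50.4 -46.1]
top_s5 jawshift px 13.5 0.953 yellow..gr
R-G [6, 6, 6, 6, 6, 5, 4, 5, 6, 7, 6, 6, 6, 6, 6, 7, 4, -22, -52, -68, -66, -40, -2, 3] 
   G-B [-1, -2, -2, -2, -2, -1, 0, 0, 0, -1, 0, -1, -1, -1, -2, -1, 1, 29, 56, 60, 55, 36, 26, 52]
```

View pics/s5c.png

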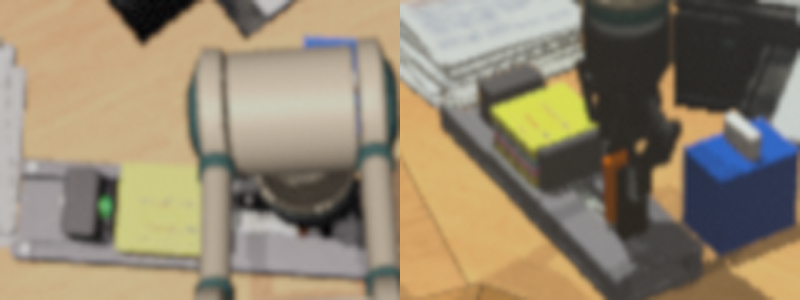

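The last crop shows green only at (106,207), with the yellow gone. That is about 9.7 mm by jaw shift minus boundary shift. The block is seated against the anvil, the cover stands upright beside the clamp at (740,190), and the trigger is held. I'll hold briefly, then hand in.

```bash
python3 -m pendant '[{"dx":0,"dy":0,"dz":0,"rx":0,"ry":0,"rz":0,"hand":0.0316},{"dx":0,"dy":0,"dz":0,"rx":0,"ry":0,"rz":0,"hand":0.0316},{"dx":0,"dy":0,"dz":0,"rx":0,"ry":0,"rz":0,"hand":0.0316},{"dx":0,"dy":0,"dz":0,"rx":0,"ry":0,"rz":0,"hand":0.0316}]' 40
python3 -c "from rig import manip; print(manip.sign_off())"
```

```text
clock: 15.57
position: [0.5672, 0.0925, 0.0821]
ee_rot: [0.002, 0.04, 0.999, 0.0]
contact_force: [-3.0, 0.5, 14.7]
width: 0.0323
gripper_force: 15.1
the job is handed in; nothing more can be done
None
```

I handed the job in at about 15.6 s (limit 51 s): the cover stands upright beside the clamp, the note block is pressed with the plunger about half way in (roughly 9.7 mm by camera estimate, green half showing), and the gripper still holds the trigger squeezed.

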